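Shut and latch the tool case

TASK

Push the lid of the red tool case down until it is fully shut, then turn the yellow turnbutton on the case's front ledge so that its nose lies across the lid's front edge, pointing straight back over the lid, and the lid is locked. Leave the other things on the bench where they are.

Things in the scene. Friction and masses are not known exactly. Their poses are not given: they have to be found in the camera images.
- case: Red plastic tool case fixed to the bench: shell 170 (x) x 270 (y) x 60 mm high, 78 mm with lid shut. Origin: centre of underside; z up, +x from the front (latch side, towards the robot) to the hinge side. A red latch ledge 50 (x) x 80 (y) mm juts from the middle of the front (case x -135 to -85 mm), its flat top 77.5 mm above the bench.
- lid (a joint): Angle of the case's lid in rad: 0 fully shut, growing as its front edge rises; starts partly open. The hinge is stiff (about 0.4 N m): the lid stays where it is left. The lid is a shallow red tray 170 x 270 x 18 mm, with a small grey panel and two thin black stripes on its outside.
- lid_hinge (a point): Point on the lid's hinge axis, at the middle of the case's back top edge (case x +85 mm, 60 mm above the bench). The hinge axis runs along the case's y. Fixed to the case.
- lid_edge (a point): Middle of the lid's front edge, on its outer (upper) face; moves with the lid. From the hinge it lies 170 mm along the lid and 18 mm out; with the lid shut it is 78 mm above the bench, 20 mm behind the turnbutton's pivot.
- latch (a joint): Angle of the yellow turnbutton about its upright pivot, rad, counter-clockwise from above. 0: nose points straight away from the lid (case -x); starts within 1.4 of 0. Locked: near +3.14 or -3.14 (the same place, either way round); stops at +-3.3. Turns stiffly (0.04 N m), stays where left. If it is turned over the lid's place first, the lid cannot shut.
- latch_pivot (a point): The turnbutton's pivot (steel screw head), underside of the button: case x -105, y 0 mm, 80 mm above the bench. Fixed to the case.
- latch_nose (a point): Tip of the turnbutton's nose, on its top face (87 mm above the bench), 48 mm from the pivot. The button is a flat bar 18 mm wide and 7 mm thick, 2 mm above the shut lid.
- latch_lug (a point): Top centre (109 mm above the bench) of the upright yellow finger lug on the turnbutton: a round stud 12 mm across standing 22 mm above the bar, 34 mm from the pivot towards the nose. Push it sideways to turn the button.
- wire_spool: Spool of copper-coloured wire with cardboard-brown top, standing near one end of the case, 64 mm across, 55 mm high; leave alone. Origin: centre of underside.
- tape_roll: Black tape roll lying flat near the other end of the case, 60 mm across, 19 mm high; leave alone. Origin: centre of underside.
- solder_spool: Spool of silvery solder with cardboard-brown top, standing, 64 mm across, 55 mm high; leave alone. Origin: centre of underside.
- multimeter: Orange multimeter lying flat, 150 x 75 x 42 mm; leave alone. Origin: centre of underside.
- screwdriver: Yellow-handled screwdriver lying on the bench; leave alone. Origin: its middle, lying along its x.
- screw_dish: Small white dish, 60 mm across, 22 mm high; leave alone. Origin: centre of underside.

How it is judged:
By the outcome, as a careful person would: the job done as asked, in the order asked, and still so for the second after the job is handed in, with the robot touching nothing.
It also fails if it takes over 51 s, if anything falls off the work surface, if the arm or the gripper's body presses on something with over 40 N, if the wrist force passes 120 N, or if a joint passes its speed limit or range.

ROBOT

A 7-joint arm with a two-finger parallel gripper is mounted at the origin on the work surface. World frame = base frame: x ahead of the robot, y to its left, z up, the work surface at z = 0. Lengths are in m, angles in rad, forces in N, time in s.
With the tool pointing down it reaches from about 0.425 to 0.95 m from the base axis. Payload 16.7 kg.
Tool frame: the origin (TCP) lies on the centre line of the jaws, within the pads' length; the fingertips stand 19 mm ahead of it and the grasp point (between the pads) is the TCP; z points along the fingers, y is the line along which they close (so a half turn about z gives the same grasp; the last joint's range is limited). The gripper opens to 94 mm and grips with 3 to 60 N. Pads are 16 mm wide; open, the fingers measure 119 mm over their backs; the gripper's body (75 mm by 177 mm) begins 78 mm behind the grasp point.
Start: joints at [1.006, 0.426, 0.074, 1.606, -0.034, 1.111, -0.067], TCP at [0.272, -0.618, 0.224] pointing down, gripper open.
Joint ranges: [-2.85, 2.85], [-0.5, 2.14], [-1.23, 1.37], [0.21, 2.46], [-1.02, 4.16], [0.16, 2.05], [-2.73, 2.73]. Speed limits (rad/s): [1.89, 1.89, 2.39, 2.39, 3.01, 3.01, 3.01].

INTERFACE

Orientations are given as a rotation vector (axis times angle).
In Python, from cell import status, capture, bot, outline_of, tip_of gives the robot as it stands.
- The arm moves only by the tool drive_tool, never from a script. Its argument "moves" is a list of rows, each a list of 6 numbers: the shift along the tool's x, y, z as a fraction of full scale, then the turn, a rotation vector about the tool's x, y, z as a fraction of full scale. A call has 1 to 5 rows; each row is the pose to reach, as a shift and turn from the pose commanded when the call began, along the tool's axes at that moment; what a row does not reach only later rows make up. Full scale, the value 1, is 40 cm for a shift and 60 degrees for a turn. A row lasts 1/10 s, in which the tool goes at most 50 mm and 8.59 degrees, less where a joint would pass 70% of its speed; a pose out of reach is approached as far as the arm can. A call with a number of a shift or a turn outside -1 to 1 is refused whole. A call with a gripper value outside its range is refused whole. "claw" is the opening, from 0 (shut) to 1 (fully open), set as the call begins (left out, the last holds). The fingers move at their own pace and stop on an object; the grip force is fixed at half the most. Time passes only in rows, so rows that repeat a pose let the fingers close. It gives the time, the measured TCP pose, the force, the opening and the grip force at its end, in the units of the state.
- status.state(): the state, without advancing time (a new reading comes with each control period).
- capture(name): name is "scene" or "top"; returns a dict with "img" (480x640x3 uint8, red, green, blue), "fx", "fy", "cx", "cy" (pixels), "rvec" (rotation vector, rad) and "tvec" (3), from world to camera coordinates, as OpenCV has them. Camera axes: x right, y down, z forward; pixel columns grow to the right and rows downward; lengths in m; the calibration is good to about 2 mm. A picture is of the moment at which its call begins. There is no depth.
- bot.finish_job(): hands the job in; it is judged then, once.
Trained networks look in the newest picture that a camera, given by its name, has taken for a name from the list of things; names that differ only in an ending like _2 or _b are one class to them, and where a whole thing is asked for, a point or a joint stands for the part that bears it (a point fixed in the world has none). Each returns a list of dicts, best first, with "score" (0 to 1); they miss things now and then, are a little off and sometimes report something else, mostly with a low value. They report only what shows in the picture. A call takes as long as a camera call.
- outline_of(thing, camera): "region" (480x640 bool, what is visible of it).
- tip_of(thing, camera): "centre" ([x, y, z] in m, in world coordinates, good to about 4 mm: a listed point, or the origin of a listed thing).
The state is a dict: "time": time; "joint_pos": joint angles; "qd": joint speeds; "joint_efforts": joint torques, N m; "tool_pos": TCP position; "ee_rot": TCP orientation; "ft_force": force on the tool from outside, world axes, zero at the start; "wrist_torque": the same for the moment, N m; "grip_width": opening from 0.0 (shut) to 1.0 (fully open); "finger_force": force on a finger pad.
Only numpy, scipy, OpenCV 4.12 (cv2) and the standard library are available. Lean on these libraries where they do the work, as an engineer would, in place of code of your own. Each camera call takes 0.05 s, during which the arm holds its last target. There are 200 camera calls.

## Working session

There is one attempt and no reset: what is moved stays moved. The work goes in short steps, Python scripts to look and compute and a tool call to move; the robot and the scene stay as the last step left them, time stands still between calls to the robot, and variables do not carry over. Pictures are saved under pics/ and viewed, at most 10 in all, crops included, and the job is handed in when it is done.

Besides the shell and the picture viewer there is one more tool, called after "Call:" by a JSON object that holds its "api" and its "payload", one argument or row to a line. drive_tool: Moves the arm, as the interface text tells. Shift numbers are shares of 40 cm and turn numbers shares of 60 degrees, none past 1 either way. Its arguments: {"type":"object","properties":{"moves":{"type":"array","items":{"type":"array","items":{"type":"number","minimum":-1,"maximum":1}}},"claw":{"type":"number"}},"required":["moves"]}

```bash
mkdir -p pics; cat > h.py <<'E'
import numpy as np,cv2
from scipy.spatial.transform import Rotation as R
from cell import status,capture,bot,outline_of,tip_of
def tips(cam,names):
    for n in names:
        r=tip_of(n,cam)
        print(cam,n,[(np.round(d["centre"],3).tolist(),round(d["score"],2)) for d in r[:2]])
def tool(target):
    s=status.state();r=R.from_rotvec(s["ee_rot"])
    return np.round(r.inv().apply(np.array(target)-s["tool_pos"])/0.4,3)
E
python3 - <<'E'
from h import *
s=status.state();print(s["time"],s["tool_pos"],s["ee_rot"]);print(R.from_rotvec(s["ee_rot"]).as_matrix().round(3))
ims=[]
for c in("scene","top"):
    i=capture(c)["img"];cv2.imwrite(f"pics/{c}0.png",i[...,::-1])
    tips(c,["case","lid_hinge","lid_edge","latch_pivot","latch_nose","latch_lug","wire_spool","tape_roll","solder_spool","multimeter","screwdriver","screw_dish"])
E
```

```text
0.0 [ 0.27183099 -0.61740215  0.22377265] [-3.07308583e+00 -6.46608176e-01  5.53156609e-04]
[[ 0.915  0.403 -0.001]
 [ 0.403 -0.915  0.001]
 [-0.    -0.001 -1.   ]]
scene case [([0.642, 0.089, -0.002], 0.72)]
scene lid_hinge [([0.721, 0.074, 0.062], 0.7)]
scene lid_edge [([0.61, 0.098, 0.182], 0.6)]
scene latch_pivot [([0.537, 0.111, 0.076], 0.7)]
scene latch_nose [([0.726, 0.075, 0.061], 0.57)]
scene latch_lug []
scene wire_spool [([0.659, 0.304, -0.001], 0.81)]
scene tape_roll [([0.558, -0.11, 0.003], 0.65)]
scene solder_spool []
scene multimeter [([0.467, 0.504, 0.001], 0.61)]
scene screwdriver [([0.56, -0.505, 0.002], 0.83)]
scene screw_dish [([0.538, 0.109, 0.075], 0.58), ([0.336, -0.424, 0.001], 0.5)]
top case [([0.64, 0.091, 0.001], 0.61), ([0.681, 0.453, 0.0], 0.3)]
top lid_hinge [([0.539, 0.114, 0.082], 0.72), ([0.728, 0.074, 0.059], 0.62)]
top lid_edge [([0.606, 0.098, 0.175], 0.88)]
top latch_pivot [([0.539, 0.115, 0.081], 0.55)]
top latch_nose [([0.504, 0.074, 0.086], 0.42)]
top latch_lug [([0.52, 0.087, 0.11], 0.57)]
top wire_spool [([0.66, 0.306, 0.006], 0.71)]
top tape_roll [([0.556, -0.108, -0.001], 0.78)]
top solder_spool [([0.681, 0.452, 0.001], 0.86)]
top multimeter [([0.461, 0.5, -0.002], 0.84)]
top screwdriver [([0.56, -0.505, 0.003], 0.77)]
top screw_dish [([0.336, -0.424, 0.0], 0.75), ([0.518, 0.086, 0.11], 0.24)]
```

View pics/scene0.png

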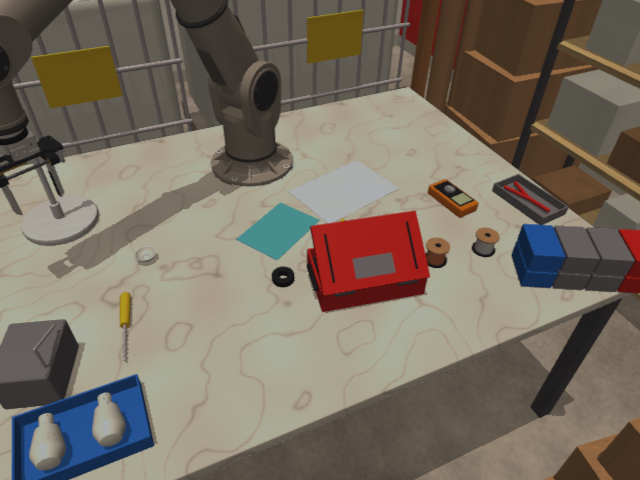

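View pics/top0.png

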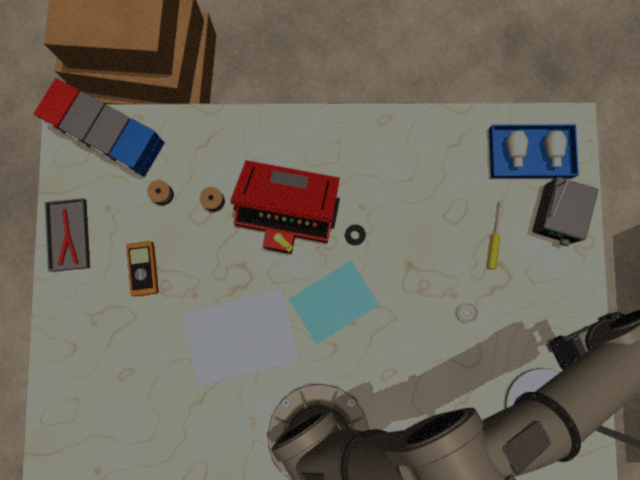

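The scene and top views agree. The case centre is at about (0.641, 0.090) with yaw about -0.2 rad. The lid is open about 0.65 rad, with its front edge at top px (285,205). The turnbutton at top px (283,241) is at about +1.1 rad. I'll shut the lid first, then grip the lug and carry it counter-clockwise.

```bash
python3 -c "
from h import *
t=tool([.621,.094,.30]);print(t, status.state()['time'])
for k in (.3,.6,1):print((t*k).round(3))"
```

```text
[ 1.515 -1.277 -0.189] 1.3
[ 0.454 -0.383 -0.057]
[ 0.909 -0.766 -0.113]
[ 1.515 -1.277 -0.189]
```

Call:
{"api": "drive_tool", "payload": {
  "moves": [
    [0.05,-0.04,-0.1,0,0,0],
    [0.14,-0.12,-0.15,0,0,0],
    [0.23,-0.2,-0.19,0,0,0],
    [0.32,-0.28,-0.19,0,0,0],
    [0.41,-0.36,-0.19,0,0,0]
  ],
  "claw": 0
}}

```text
time: 1.8
tool_pos: [0.3648, -0.4182, 0.3013]
ee_rot: [3.073, 0.646, 0.001]
ft_force: [0.8, 0.3, 0.4]
grip_width: 0.61
finger_force: 0.0
```

Call:
{"api": "drive_tool", "payload": {
  "moves": [
    [0.09,-0.08,0,0,0,0],
    [0.18,-0.15,0,0,0,0],
    [0.27,-0.23,0,0,0,0],
    [0.36,-0.3,0,0,0,0],
    [0.45,-0.38,0,0,0,0]
  ]
}}

```text
time: 2.3
tool_pos: [0.4681, -0.2067, 0.3008]
ee_rot: [3.074, 0.646, 0.001]
ft_force: [2.0, -0.6, -0.2]
grip_width: 0.187
finger_force: 0.0
```

Call:
{"api": "drive_tool", "payload": {
  "moves": [
    [0.09,-0.08,0,0,0,-0.1],
    [0.18,-0.15,0,0,0,-0.2],
    [0.27,-0.23,0,0,0,-0.3],
    [0.36,-0.3,0,0,0,-0.4],
    [0.45,-0.38,0,0,0,-0.47]
  ]
}}

```text
time: 2.8
tool_pos: [0.5717, 0.0048, 0.3008]
ee_rot: [2.821, 1.381, 0.001]
ft_force: [0.2, -1.2, 0.2]
grip_width: 0.004
finger_force: 0.0
```

```bash
python3 -c "
from h import *
s=status.state();print(s['time'],s['tool_pos'],R.from_rotvec(s['ee_rot']).as_matrix().round(3),s['joint_pos'],s['ft_force'])
t=tool([.621,.094,.225]);print(t)"
```

```text
2.8 [0.57173572 0.00481578 0.30075353] [[ 0.613  0.79   0.001]
 [ 0.79  -0.613 -0.   ]
 [ 0.     0.001 -1.   ]] [ 0.22636037  0.22364883 -0.4099396   1.72768447  0.09490806  1.20915694
 -0.86841092] [ 0.21281265 -1.24119778  0.16472399]
[ 0.252 -0.04   0.189]
```

Call:
{"api": "drive_tool", "payload": {
  "moves": [
    [0.12,-0.02,0,0,0,0],
    [0.25,-0.04,0.05,0,0,0],
    [0.25,-0.04,0.15,0,0,0],
    [0.25,-0.04,0.22,0,0,0],
    [0.25,-0.04,0.25,0,0,0]
  ]
}}

```text
time: 3.3
tool_pos: [0.6189, 0.0921, 0.1976]
ee_rot: [-2.822, -1.377, 0.006]
ft_force: [1.1, -0.3, 0.2]
grip_width: 0.005
finger_force: 0.0
```

Call:
{"api": "drive_tool", "payload": {
  "moves": [
    [0,0,0.02,0,0,0],
    [0,0,0.05,0,0,0],
    [0,0,0.08,0,0,0],
    [0,0,0.11,0,0,0],
    [0,0,0.14,0,0,0]
  ]
}}

```text
time: 3.8
tool_pos: [0.6202, 0.092, 0.144]
ee_rot: [2.824, 1.376, 0.001]
ft_force: [-0.5, 0.0, 2.9]
grip_width: 0.002
finger_force: 1.1
```

Call:
{"api": "drive_tool", "payload": {
  "moves": [
    [0,0,0.02,0,0,0],
    [0,0,0.04,0,0,0],
    [0,0,0.06,0,0,0],
    [0,0,0.08,0,0,0],
    [0,0,0.1,0,0,0]
  ]
}}

```text
time: 4.3
tool_pos: [0.62, 0.0921, 0.1039]
ee_rot: [-2.824, -1.376, -0.0]
ft_force: [-1.3, 0.2, 2.5]
grip_width: 0.008
finger_force: 1.1
```

Now the last 7 mm plus a little press, done slowly.

Call:
{"api": "drive_tool", "payload": {
  "moves": [
    [0,0,0.01,0,0,0],
    [0,0,0.015,0,0,0],
    [0,0,0.018,0,0,0],
    [0,0,0.02,0,0,0],
    [0,0,0.02,0,0,0]
  ]
}}

```text
time: 4.8
tool_pos: [0.62, 0.0921, 0.0972]
ee_rot: [2.824, 1.376, 0.0]
ft_force: [-5.3, -0.6, 8.9]
grip_width: 0.006
finger_force: 4.4
```

Call:
{"api": "drive_tool", "payload": {
  "moves": [
    [0,0,0.004,0,0,0],
    [0,0,0.004,0,0,0],
    [0,0,0.004,0,0,0]
  ]
}}

```text
time: 5.1
tool_pos: [0.6202, 0.0921, 0.0969]
ee_rot: [2.824, 1.376, 0.001]
ft_force: [-13.1, -2.1, 27.8]
grip_width: -0.001
finger_force: 14.1
```

Call:
{"api": "drive_tool", "payload": {
  "moves": [
    [0,0,-0.03,0,0,0],
    [0,0,-0.12,0,0,0],
    [0,0,-0.2,0,0,0],
    [-0.3,0,-0.3,0,0,0],
    [-0.3,0,-0.3,0,0,0]
  ],
  "claw": 0.6
}}

```text
time: 5.6
tool_pos: [0.5614, 0.0174, 0.2077]
ee_rot: [2.823, 1.379, 0.002]
ft_force: [0.8, -1.1, -0.2]
grip_width: 0.395
finger_force: 0.0
```

```bash
python3 - <<'E'
from h import *
s=status.state();print(s["time"],s["tool_pos"],s["joint_pos"])
for c in("scene","top"):
  for k in range(2):
    i=capture(c)["img"]
    tips(c,["lid_edge","latch_pivot","latch_nose","latch_lug","case","lid_hinge"])
  x=i[170:300,210:400] if c=="top" else i[150:330,250:500]
  cv2.imwrite(f"pics/{c}1.png",cv2.resize(x,None,fx=3,fy=3)[...,::-1])
E
```

```text
5.6 [0.56139222 0.01740351 0.2076652 ] [ 0.21704969  0.28887389 -0.43309596  1.8598432   0.14040841  1.02114842
 -0.93551905]
scene lid_edge [([0.565, 0.108, 0.08], 0.95)]
scene latch_pivot [([0.541, 0.109, 0.074], 0.64)]
scene latch_nose [([0.513, 0.076, 0.088], 0.51)]
scene latch_lug [([0.516, 0.084, 0.11], 0.55), ([0.466, 0.503, -0.002], 0.43)]
scene case [([0.642, 0.09, -0.004], 0.93)]
scene lid_hinge [([0.722, 0.073, 0.064], 0.7)]
scene lid_edge [([0.562, 0.107, 0.08], 0.78)]
scene latch_pivot [([0.54, 0.11, 0.074], 0.97)]
scene latch_nose [([0.513, 0.074, 0.09], 0.57), ([0.519, 0.085, 0.108], 0.29)]
scene latch_lug [([0.515, 0.084, 0.107], 0.52)]
scene case [([0.642, 0.089, -0.002], 0.71)]
scene lid_hinge [([0.723, 0.075, 0.062], 0.84)]
top lid_edge [([0.562, 0.109, 0.078], 0.8)]
top latch_pivot [([0.538, 0.113, 0.074], 0.96)]
top latch_nose [([0.505, 0.076, 0.086], 0.54)]
top latch_lug [([0.518, 0.087, 0.111], 0.39)]
top case [([0.644, 0.091, -0.001], 0.75)]
top lid_hinge [([0.728, 0.074, 0.063], 0.71)]
top lid_edge [([0.562, 0.107, 0.076], 0.71)]
top latch_pivot []
top latch_nose [([0.724, 0.071, 0.058], 0.6), ([0.504, 0.075, 0.085], 0.48)]
top latch_lug [([0.661, 0.3, 0.003], 0.7), ([0.518, 0.088, 0.108], 0.63)]
top case [([0.643, 0.092, 0.001], 0.72)]
top lid_hinge [([0.728, 0.072, 0.062], 0.59)]
```

View pics/top1.png

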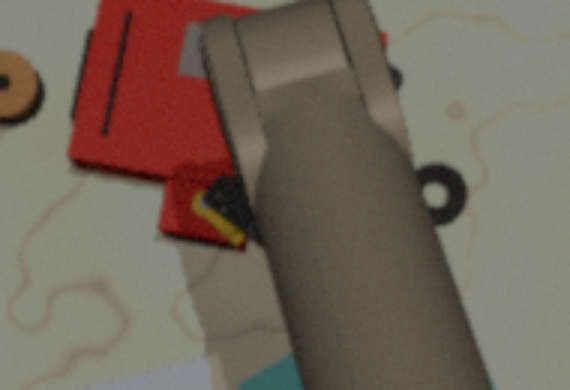

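The lid is shut: `lid_edge` reads z about 0.078, and the press met firm contact. The button (crop px 200-240, 200-240) hasn't moved. Next I'll go over the lug and grip it.

```bash
python3 -c "
from h import *
print(tool([.518,.0865,.2077]),tool([.518,.0865,.113]))"
```

```text
[ 0.069 -0.192 -0.003] [ 0.069 -0.192  0.234]
```

Call:
{"api": "drive_tool", "payload": {
  "moves": [
    [0.04,-0.1,0,0,0,0],
    [0.07,-0.19,0,0,0,0],
    [0.07,-0.19,0.08,0,0,0],
    [0.07,-0.19,0.15,0,0,0],
    [0.07,-0.19,0.18,0,0,0]
  ],
  "claw": 0.6
}}

```text
time: 7.5
tool_pos: [0.5179, 0.0861, 0.1326]
ee_rot: [-2.823, -1.377, 0.004]
ft_force: [1.3, -0.5, -0.3]
grip_width: 0.597
finger_force: 0.0
```

```bash
python3 - <<'E'
from h import *
print(status.state()["tool_pos"],tool([.518,.0865,.113]))
i=capture("scene")["img"]
tips("scene",["latch_lug","latch_nose"])
cv2.imwrite("pics/s2.png",cv2.resize(i[150:310,250:450],None,fx=3.7,fy=3.7)[...,::-1])
E
```

```text
[0.51789248 0.086085   0.13261635] [ 0.001 -0.     0.049]
scene latch_lug [([0.519, 0.085, 0.107], 0.57)]
scene latch_nose [([0.514, 0.074, 0.089], 0.65)]
```

View pics/s2.png

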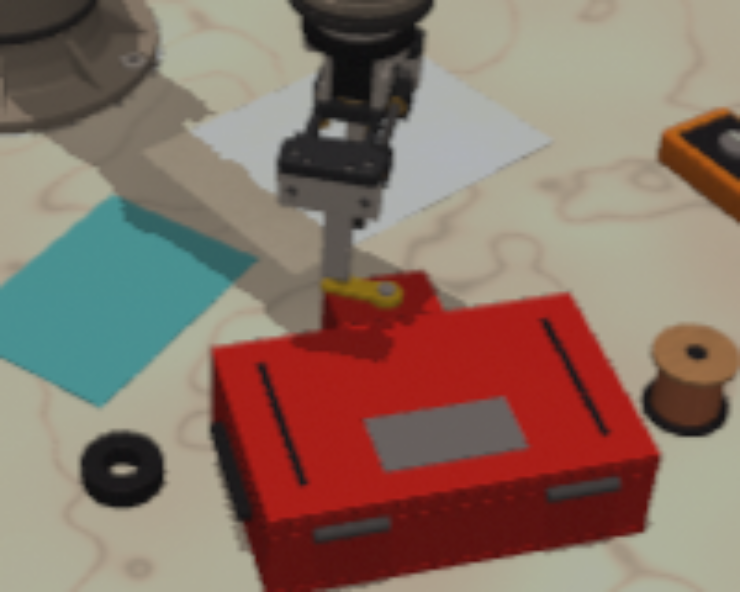

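The lid is shut. The finger (crop px 337,250) lines up with the lug and hides it, so the fingers straddle it. Lowering and closing.

Call:
{"api": "drive_tool", "payload": {
  "moves": [
    [0,0,0.025,0,0,0],
    [0,0,0.048,0,0,0],
    [0,0,0.048,0,0,0]
  ]
}}

```text
time: 7.95
tool_pos: [0.5186, 0.086, 0.1144]
ee_rot: [-2.824, -1.376, 0.002]
ft_force: [0.6, 0.1, 0.1]
grip_width: 0.601
finger_force: 0.0
```

Call:
{"api": "drive_tool", "payload": {
  "moves": [
    [0,0,0,0,0,0],
    [0,0,0,0,0,0],
    [0,0,0,0,0,0],
    [0,0,0,0,0,0],
    [0,0,0,0,0,0]
  ],
  "claw": 0
}}

```text
time: 8.45
tool_pos: [0.5191, 0.0862, 0.1155]
ee_rot: [2.824, 1.376, 0.0]
ft_force: [-0.5, 0.2, -0.6]
grip_width: 0.212
finger_force: 0.0
```

Call:
{"api": "drive_tool", "payload": {
  "moves": [
    [0,0,0,0,0,0],
    [0,0,0,0,0,0],
    [0,0,0,0,0,0]
  ]
}}

```text
time: 8.75
tool_pos: [0.519, 0.0862, 0.1154]
ee_rot: [-2.824, -1.376, -0.0]
ft_force: [-0.9, 0.1, 0.9]
grip_width: 0.116
finger_force: 30.0
```

```bash
cat > arc.py <<'E'
from h import *
s=status.state();r=R.from_rotvec(s["ee_rot"]);p=np.array(s["tool_pos"])
m=r.as_matrix();psi=np.degrees(np.arctan2(m[1,0],m[0,0]))
c=np.array([.539,.1115]);d=p[:2]-c
phi=np.degrees(np.arctan2(d[1],d[0]))
print("t",s["time"],"p",p.round(4),"psi",psi,"phi",phi,"r",np.hypot(*d),"w",s["grip_width"],s["finger_force"],np.round(s["ft_force"],1),s["joint_pos"][6])
r0=np.hypot(*d)
for k in range(1,11):
    f=min(phi+6*k,-11.5);rr=r0+(.034-r0)*min(1,k/5);a=np.radians(f)
    q=[c[0]+rr*np.cos(a),c[1]+rr*np.sin(a),.113]
    print(round(f,1),(r.inv().apply(q-p)/.4).round(3),round(-(f-phi)/60,3))
E
python3 arc.py
```

```text
t 8.75 p [0.519  0.0862 0.1154] psi 51.963686545196154 phi -128.33230648606428 r 0.03220694960709668 w 0.11627408662765686 30.000254809856415 [-0.9  0.1  0.9] -1.1432946232895815
-122.3 [-0.     0.009  0.006] -0.1
-116.3 [-0.     0.017  0.006] -0.2
-110.3 [0.001 0.026 0.006] -0.3
-104.3 [0.004 0.034 0.006] -0.4
-98.3 [0.007 0.043 0.006] -0.5
-92.3 [0.011 0.05  0.006] -0.6
-86.3 [0.017 0.057 0.006] -0.7
-80.3 [0.023 0.063 0.006] -0.8
-74.3 [0.03  0.069 0.006] -0.9
-68.3 [0.038 0.074 0.006] -1.0
```

Call:
{"api": "drive_tool", "payload": {
  "moves": [
    [0,0.009,0,0,0,-0.1],
    [0,0.017,0,0,0,-0.2],
    [0.001,0.026,0,0,0,-0.3],
    [0.004,0.034,0,0,0,-0.4],
    [0.007,0.042,0,0,0,-0.5]
  ]
}}

```text
time: 9.25
tool_pos: [0.5339, 0.0782, 0.1153]
ee_rot: [-2.367, -2.065, 0.0]
ft_force: [-0.8, 1.9, 1.9]
grip_width: 0.112
finger_force: 30.0
```

```bash
python3 arc.py
```

```text
t 9.25 p [0.5339 0.0782 0.1153] psi 82.21844199407403 phi -98.7340014689069 r 0.03365599115352247 w 0.11174762870933956 30.000576674938202 [-0.8  1.9  1.9] -0.6459395029806246
-92.7 [0.    0.009 0.006] -0.1
-86.7 [0.001 0.018 0.006] -0.2
-80.7 [0.003 0.026 0.006] -0.3
-74.7 [0.006 0.035 0.006] -0.4
-68.7 [0.01  0.043 0.006] -0.5
-62.7 [0.015 0.05  0.006] -0.6
-56.7 [0.02  0.057 0.006] -0.7
-50.7 [0.026 0.064 0.006] -0.8
-44.7 [0.033 0.069 0.006] -0.9
-38.7 [0.04  0.074 0.006] -1.0
```

Low forces, and joint 7 is moving toward the middle of its range. Continuing.

Call:
{"api": "drive_tool", "payload": {
  "moves": [
    [0,0.009,0,0,0,-0.1],
    [0.001,0.018,0,0,0,-0.2],
    [0.003,0.026,0,0,0,-0.3],
    [0.006,0.035,0,0,0,-0.4],
    [0.01,0.043,0,0,0,-0.5]
  ]
}}

```text
time: 9.75
tool_pos: [0.5514, 0.0791, 0.1153]
ee_rot: [-1.752, -2.607, 0.002]
ft_force: [-3.1, -2.5, 4.4]
grip_width: 0.118
finger_force: 30.0
```

Call:
{"api": "drive_tool", "payload": {
  "moves": [
    [0,0.009,0,0,0,-0.1],
    [0.001,0.018,0,0,0,-0.2],
    [0.003,0.026,0,0,0,-0.3],
    [0.006,0.035,0,0,0,-0.4],
    [0.01,0.043,0,0,0,-0.5]
  ]
}}

```text
time: 10.25
tool_pos: [0.5658, 0.089, 0.1153]
ee_rot: [-1.018, -2.972, 0.002]
ft_force: [-3.5, -4.5, 4.8]
grip_width: 0.114
finger_force: 30.0
```

```bash
python3 arc.py
```

```text
t 10.25 p [0.5658 0.089  0.1153] psi 142.18085736544649 phi -40.06654724605512 r 0.0350220899818165 w 0.11377112719818187 30.00118911266327 [-3.5 -4.5  4.8] 0.27042242127613486
-34.1 [0.001 0.009 0.006] -0.1
-28.1 [0.002 0.018 0.006] -0.2
-22.1 [0.005 0.027 0.006] -0.3
-16.1 [0.008 0.035 0.006] -0.4
-11.5 [0.011 0.041 0.006] -0.476
-11.5 [0.011 0.041 0.006] -0.476
-11.5 [0.011 0.041 0.006] -0.476
-11.5 [0.011 0.041 0.006] -0.476
-11.5 [0.011 0.041 0.006] -0.476
-11.5 [0.011 0.041 0.006] -0.476
```

Call:
{"api": "drive_tool", "payload": {
  "moves": [
    [0.001,0.009,0,0,0,-0.1],
    [0.002,0.018,0,0,0,-0.2],
    [0.005,0.027,0,0,0,-0.3],
    [0.008,0.035,0,0,0,-0.4],
    [0.011,0.041,0,0,0,-0.44]
  ]
}}

```text
time: 10.75
tool_pos: [0.5732, 0.1041, 0.1154]
ee_rot: [0.313, 3.125, -0.002]
ft_force: [3.2, -3.6, 1.3]
grip_width: 0.118
finger_force: 30.0
```

Call:
{"api": "drive_tool", "payload": {
  "moves": [
    [0,0,0,0,0,0],
    [0,0,0,0,0,0]
  ]
}}

```text
time: 10.95
tool_pos: [0.5733, 0.1047, 0.1154]
ee_rot: [0.319, 3.124, -0.001]
ft_force: [3.6, -3.6, -0.1]
grip_width: 0.112
finger_force: 30.0
```

```bash
python3 arc.py|head -2
```

```text
t 10.95 p [0.5733 0.1047 0.1154] psi 168.32568534551461 phi -11.248884704329718 r 0.03501004316768443 w 0.1120551917601214 29.99708980321884 [ 3.6 -3.6 -0.1] 0.6460593391627554
-11.5 [ 0.001 -0.     0.006] 0.004
```

Call:
{"api": "drive_tool", "payload": {
  "moves": [
    [0,0,0,0,0,0],
    [0,0,0,0,0,0],
    [0,0,0,0,0,0],
    [0,0,0,0,0,0],
    [0,0,0,0,0,0]
  ],
  "claw": 0.6
}}

```text
time: 11.45
tool_pos: [0.5726, 0.1055, 0.1153]
ee_rot: [-0.318, -3.125, -0.0]
ft_force: [0.9, -0.9, -0.0]
grip_width: 0.511
finger_force: 0.0
```

Call:
{"api": "drive_tool", "payload": {
  "moves": [
    [0,0,-0.05,0,0,0],
    [0,0,-0.15,0,0,0],
    [0,0,-0.27,0,0,0],
    [0,0,-0.4,0,0,0],
    [0,0,-0.5,0,0,0]
  ]
}}

```text
time: 11.95
tool_pos: [0.5725, 0.1058, 0.3181]
ee_rot: [0.318, 3.124, 0.001]
ft_force: [0.3, -0.7, 0.3]
grip_width: 0.602
finger_force: 0.0
```

Call:
{"api": "drive_tool", "payload": {
  "moves": [
    [0,0.12,0,0,0,0],
    [0,0.24,0,0,0,0],
    [0,0.36,0,0,0,0],
    [0,0.48,0,0,0,0],
    [0,0.6,0,0,0,0]
  ]
}}

```text
time: 12.45
tool_pos: [0.6213, 0.3422, 0.3151]
ee_rot: [-0.319, -3.125, 0.0]
ft_force: [1.6, -2.5, 1.2]
grip_width: 0.6
finger_force: 0.0
```

```bash
python3 - <<'E'
from h import *
print(status.state()["tool_pos"])
for c in("scene","top"):
  for k in range(2):
    i=capture(c)["img"]
    tips(c,["lid_edge","latch_pivot","latch_nose","latch_lug"])
  x=i[150:280,200:380] if c=="top" else i[170:310,290:450]
  cv2.imwrite(f"pics/{c}3.png",cv2.resize(x,None,fx=4,fy=4,interpolation=3)[...,::-1])
E
```

```text
[0.62128736 0.34216442 0.31512298]
scene lid_edge [([0.563, 0.107, 0.083], 0.58), ([0.643, 0.089, 0.001], 0.19)]
scene latch_pivot [([0.537, 0.11, 0.077], 0.61)]
scene latch_nose [([0.592, 0.104, 0.09], 0.69)]
scene latch_lug [([0.575, 0.106, 0.105], 0.65)]
scene lid_edge [([0.566, 0.108, 0.083], 0.96)]
scene latch_pivot [([0.538, 0.112, 0.074], 0.92), ([0.561, -0.505, 0.0], 0.51)]
scene latch_nose [([0.591, 0.106, 0.093], 0.7), ([0.538, 0.111, 0.075], 0.34)]
scene latch_lug [([0.575, 0.104, 0.106], 0.69)]
top lid_edge [([0.563, 0.105, 0.075], 0.89)]
top latch_pivot [([0.536, 0.116, 0.08], 0.9)]
top latch_nose []
top latch_lug [([0.539, 0.113, 0.081], 0.45)]
top lid_edge [([0.563, 0.11, 0.077], 0.61)]
top latch_pivot [([0.54, 0.114, 0.075], 0.75)]
top latch_nose [([0.541, 0.112, 0.078], 0.2)]
top latch_lug []
```

View pics/top3.png

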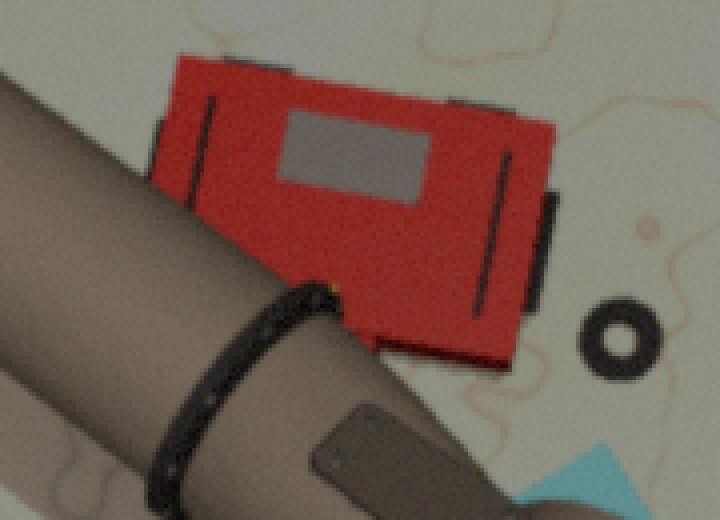

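View pics/scene3.png

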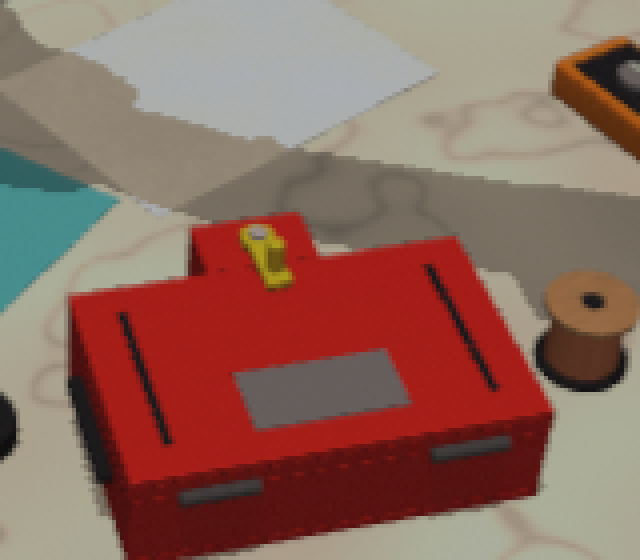

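The scene view shows the lid flush and the button's nose lying back over it (crop px 258,235 to 280,285). I'll move the arm aside to measure the angle from above.

Call:
{"api": "drive_tool", "payload": {
  "moves": [
    [0,-0.12,0,0,0,0],
    [0,-0.24,0,0,0,0],
    [0,-0.36,0,0,0,0],
    [0,-0.48,0,0,0,0],
    [0,-0.6,0,0,0,0]
  ]
}}

```text
time: 13.95
tool_pos: [0.572, 0.1036, 0.3153]
ee_rot: [0.318, 3.125, -0.0]
ft_force: [0.2, -0.4, -0.2]
grip_width: 0.597
finger_force: 0.0
```

Call:
{"api": "drive_tool", "payload": {
  "moves": [
    [0,-0.12,0,0,0,0],
    [0,-0.24,0,0,0,0],
    [0,-0.36,0,0,0,0],
    [0,-0.48,0,0,0,0],
    [0,-0.6,0,0,0,0]
  ]
}}

```text
time: 14.45
tool_pos: [0.5235, -0.1315, 0.3156]
ee_rot: [0.318, 3.125, -0.001]
ft_force: [1.3, -0.2, 0.1]
grip_width: 0.598
finger_force: 0.0
```

Call:
{"api": "drive_tool", "payload": {
  "moves": [
    [0,-0.12,0,0,0,0],
    [0,-0.24,0,0,0,0],
    [0,-0.36,0,0,0,0],
    [0,-0.48,0,0,0,0],
    [0,-0.6,0,0,0,0]
  ]
}}

```text
time: 14.95
tool_pos: [0.4751, -0.3666, 0.3156]
ee_rot: [0.318, 3.125, -0.001]
ft_force: [0.9, 0.8, -0.0]
grip_width: 0.597
finger_force: 0.0
```

```bash
python3 - <<'E'
from h import *
from scipy.optimize import minimize
print(status.state()["tool_pos"])
def unproj(c,uv,z):
    Rm=cv2.Rodrigues(np.array(c["rvec"]))[0];t=np.array(c["tvec"])
    d=Rm.T@np.array([(uv[0]-c["cx"])/c["fx"],(uv[1]-c["cy"])/c["fy"],1]);o=-Rm.T@t
    return o+d*(z-o[2])/d[2]
for n in("scene","top"):
    c=capture(n);i=c["img"].astype(int)
    for k in range(2): tips(n,["lid_edge","latch_pivot","latch_nose","latch_lug","wire_spool","tape_roll"])
    if n=="top":
        cv2.imwrite("pics/top4.png",cv2.resize(c["img"][150:280,200:380],None,fx=4,fy=4,interpolation=3)[...,::-1])
        # lid: red mask for case yaw
    red=(i[...,0]>100)&(i[...,1]<60)&(i[...,2]<60)
    yel=(i[...,0]>90)&(i[...,1]>75)&(i[...,2]<70)
    v,u=np.nonzero(yel);sel=[(a,b) for a,b in zip(u,v) if (lambda p:abs(p[0]-.565)<.06 and abs(p[1]-.105)<.05)(unproj(c,(a,b),.087))]
    P=np.array([unproj(c,s,.087)[:2] for s in sel]);print(n,len(P))
    if len(P)>5:
        m=P.mean(0);w=np.linalg.svd(P-m)[2][0];print("axis deg",np.degrees(np.arctan(w[1]/w[0])),m,P.min(0),P.max(0))
E
```

```text
[ 0.47511333 -0.36662125  0.31558269]
scene lid_edge [([0.564, 0.109, 0.084], 0.68)]
scene latch_pivot []
scene latch_nose [([0.54, 0.112, 0.074], 0.73), ([0.593, 0.104, 0.09], 0.51)]
scene latch_lug [([0.575, 0.104, 0.107], 0.48)]
scene wire_spool [([0.658, 0.305, 0.002], 0.77)]
scene tape_roll [([0.563, -0.108, 0.001], 0.82)]
scene lid_edge [([0.564, 0.109, 0.084], 0.68)]
scene latch_pivot []
scene latch_nose [([0.54, 0.112, 0.074], 0.73), ([0.593, 0.104, 0.09], 0.51)]
scene latch_lug [([0.575, 0.104, 0.107], 0.48)]
scene wire_spool [([0.658, 0.305, 0.002], 0.77)]
scene tape_roll [([0.563, -0.108, 0.001], 0.82)]
scene 114
axis deg -9.175772443662776 [0.56436518 0.10637329] [0.52166495 0.06398698] [0.5951617  0.14442982]
top lid_edge [([0.562, 0.107, 0.078], 0.56)]
top latch_pivot [([0.536, 0.116, 0.076], 0.81), ([0.579, 0.108, 0.108], 0.73)]
top latch_nose [([0.585, 0.104, 0.082], 0.72)]
top latch_lug [([0.572, 0.107, 0.108], 0.58)]
top wire_spool [([0.665, 0.302, 0.005], 0.78)]
top tape_roll [([0.557, -0.108, -0.001], 0.84)]
top lid_edge [([0.562, 0.107, 0.078], 0.56)]
top latch_pivot [([0.536, 0.116, 0.076], 0.81), ([0.579, 0.108, 0.108], 0.73)]
top latch_nose [([0.585, 0.104, 0.082], 0.72)]
top latch_lug [([0.572, 0.107, 0.108], 0.58)]
top wire_spool [([0.665, 0.302, 0.005], 0.78)]
top tape_roll [([0.557, -0.108, -0.001], 0.84)]
top 139
axis deg -12.064395300834901 [0.56167631 0.10669068] [0.51256821 0.05503165] [0.58996998 0.15385715]
```

View pics/top4.png

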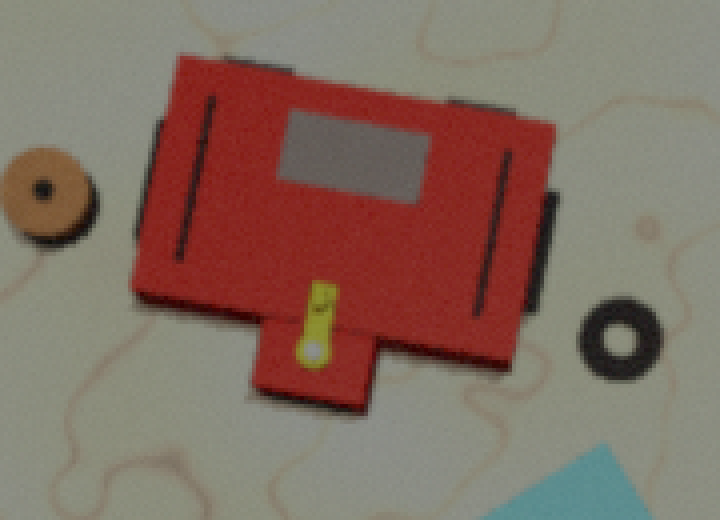

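From above, the nose (crop px 313,352 to 324,283) is parallel to the case's stripes to within about 2°. The lid is flush, and the wire spool and tape roll haven't moved. Handing in.

```bash
python3 -c "
from h import *
print(bot.finish_job())"
```

```text
the job is handed in; nothing more can be done
None
```

The lid is fully shut and the turnbutton is turned back across its front edge, within about 2° of straight, so the lid is locked; the arm touched nothing else, and I handed the job in at about 15 s of the 51 s allowed (no verdict came back).

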